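Put away the telescopic work light

ROBOT

A 6-joint arm with a two-finger parallel gripper is mounted at the origin on the work surface. World frame = base frame: x ahead of the robot, y to its left, z up, the work surface at z = 0. Lengths are in m, angles in degrees, forces in N, time in s.
With the tool pointing down it reaches from about 0.425 to 1.125 m from the base axis. Payload 14.9 kg.
Tool frame: the origin (TCP) lies between the finger pads; the fingertips stand 8 mm ahead of it and the grasp point (between the pads) lies 11 mm behind it (tcp_to_tips is the z of the fingertips in the tool frame, in m); z points along the fingers, x is the direction in which the jaws open and shut, and the axes are right-handed (so a half turn about z gives the same grasp; the last joint's range is limited). The gripper opens to 91 mm and grips with 3 to 60 N. Pads are 32 mm wide; open, the fingers measure 118 mm over their backs; the gripper's body (76 mm by 178 mm) begins 60 mm behind the grasp point.
Start: joints at [72.004, 21.709, 99.362, -0, 58.929, -1.908], TCP at [0.194, 0.673, 0.193] pointing down, gripper open.
Joint ranges: [-158.91, 158.91], [-42.39, 125.64], [0.06, 152.35], [-60.88, 240.88], [17.5, 164.5], [-176.32, 176.32]. Speed limits (degrees/s): [108.29, 108.29, 136.94, 180, 180, 180].

INTERFACE

Orientations are given as a 3x3 rotation matrix whose columns are the frame's x, y, z axes.
In Python, from cell import get_obs, read_camera, calibration, close_job, spot_in, tcp_to_tips gives the robot as it stands. The module is installed in compiled form; this text tells all that it offers.
- The arm moves only by the tool apply_moves, never from a script. Its arguments are lists of equal length, an entry for each row: "translation": the shift along the tool's x, y, z in cm, a list of three; "rot": the turn, a rotation vector about the tool's x, y, z in rad, a list of three; "grip": the gripper's target within -1 to 1 (fully open at 1, half-way at 0, shut at -1). A call has 1 to 20 rows; each row is the pose to reach, as a shift and turn from the pose measured when the call began, along the tool's axes at that moment; what a row does not reach only later rows make up. A row lasts 1/10 s, in which the tool goes at most 50 mm and 8.59 degrees, less where a joint would pass 70% of its speed; a pose out of reach is approached as far as the arm can. A call with a gripper value outside its range is refused whole. The fingers move at their own pace and stop on an object; "newtons" is the grip in N (left out, the last holds). Time passes only in rows, so rows that repeat a pose let the fingers close. It gives the time, the measured TCP pose, the force and the opening at its end, in the units of the state.
- get_obs(): the state, without advancing time (a new reading comes with each control period).
- read_camera(name): name is "scene" or "top" or "wrist"; returns (picture, depth): 420x560x3 uint8, red, green, blue; 420x560 float32, m along the optical axis (not along the pixel's ray), 0 where there is no reading.
- calibration(name): a dict with "fx", "fy", "cx", "cy" (pixels), "R" (3x3) and "t" (3): a world point X has camera coordinates R X + t; the wrist camera has in their place "hand_eye" (4x4, takes a point from camera to tool coordinates, whose origin is the TCP and whose axes are the tool frame's). Camera axes: x right, y down, z forward; pixel columns grow to the right and rows downward; lengths in m; the calibration is good to about 2 mm. A picture is of the moment at which its call begins: read the wrist's pose just before it. calibration takes no time and is no camera call.
- close_job(): hands the job in, once; it reports no verdict.
Trained networks look in the newest picture that a camera, given by its name, has taken for a name from the list of things; names that differ only in an ending like _2 or _b are one class to them, and where a whole thing is asked for, a point or a joint stands for the part that bears it (a point fixed in the world has none). Each returns a list of dicts, best first, with "confidence" (0 to 1); they miss things now and then, are a little off and sometimes report something else, mostly with a low value. They report only what shows in the picture. A call takes as long as a camera call.
- spot_in(camera, name): "location" ([column, row] in pixels, amid what is visible of it).
The state is a dict: "t": time; "joint_positions": joint angles; "qvel": joint speeds; "joint_torque": joint torques, N m; "tool_pos": TCP position; "eef_rot": TCP orientation; "wrist_force": force on the tool from outside, world axes, zero at the start; "torque": the same for the moment, N m; "gripper_width": finger opening in m.
Only numpy, scipy, OpenCV 4.12 (cv2) and the standard library are available. Lean on these libraries where they do the work, as an engineer would, in place of code of your own. Each camera call takes 0.05 s, during which the arm holds its last target. There are 200 camera calls.

TASK

Put the telescopic work light away for the night: push its leaning neck fully home, the thin inner tube first and then the middle tube. Then slide the thumb latch sideways so that the spring-loaded battery cover pops up, and leave it standing open so that the battery can be taken out. Leave the other things on the bench where they are.

Things in the scene. Friction and masses are not known exactly. Their poses are not given: they have to be found in the camera images.
- console: Heavy grey console of the work light, fixed to the bench: x from -89 to +76 mm, y from -135 to +135 mm, flat top at z = 60 mm. Origin under it at bench height, x roughly away from the robot, y left, z up. The +y half carries the neck; the -y half is the battery bay under a flush black cover, with the thumb latch beside it on the -x side.
- barrel_rim (a point): Centre of the rim of the fixed black barrel (52 mm diameter, rim 58 mm) at the neck's foot, out of which the tubes slide. It stands 75 mm along the neck from the console's top. z axis points up along the neck, which leans 20 deg from vertical towards the console's -x (towards the robot).
- middle_tube (a joint): How far the middle tube (39 mm diameter, steel collar 48 mm diameter and 12 mm tall at its upper end) stands out of the barrel, in m: 0 = fully home (collar on the barrel's rim), at most 0.065. It slides with about 8 N of friction along the neck and stays where it is left.
- middle_collar (a point): Centre of the top face of the middle tube's collar; z axis points up along the leaning neck.
- inner_tube (a joint): How far the inner tube (25 mm diameter) stands out of the middle tube, in m: 0 = fully home (lamp head on the middle tube's collar), at most 0.065. About 3 N of friction, so a push on the lamp head moves it before the middle tube; once it is home the same push moves the middle tube. Stays where it is left.
- lamp_top (a point): Centre of the flat top of the lamp head, a sturdy cylinder 36 mm in diameter and 42 mm tall fixed on the upper end of the inner tube; it may be pushed or gripped. z axis points up along the leaning neck (the push goes along -z).
- latch (a joint): How far the thumb latch has been slid, in m, along the console's -y (away from the neck): 0 to 0.028. The cover is held below 0.016 and is surely released from 0.020 on. About 3 N of friction; it stays where it is left.
- latch_tab (a point): Centre of the top of the latch's steel thumb tab, an upright block 16 mm (console x) by 26 mm (console y) by 24 mm tall standing on the console's top; its axes are those of the console. A tongue 16 mm wide, 5 to 10 mm above the console's top, reaches from the tab 33 mm towards +x over the cover's edge.
- cover (a joint): Opening angle of the spring-loaded battery cover (94 x 122 x 4 mm, black), in rad: 0 = shut, 1.55 = upright, at a stop. Its hinge runs along the console's y at the bay's +x edge; its free edge is next to the latch. Once unlatched a weak spring (under 2 N at the edge) swings it up and holds it open if nothing is in its way.
- cover_edge (a point): Middle of the cover's free edge, on its top face; 98 mm from the hinge line.
- heatsink: Bystander: finned aluminium heat sink, 80 x 80 x 37 mm; origin under its centre.
- optical_drive: Bystander: optical drive, steel slab 145 x 100 x 30 mm; origin under its centre.
- fan: Bystander: square black case fan, 80 x 80 x 25 mm; origin under its centre.
- screwdriver: Bystander: screwdriver 180 mm long lying on the bench.
- hard_disk: Bystander: steel hard disk, 100 x 70 x 15 mm; origin under its centre.
- spray_can: Bystander: upright can 56 mm in diameter, 150 mm tall; origin under its centre.
- screw_tray: Bystander: open grey tray with dividers, 110 x 80 x 25 mm; origin under its centre.

How it is judged (in metres and radians):
On the way, in this order (a step that is already met when the one before it is completed fails the run):
1. the inner tube is fully home while the middle tube still stands out (value of joint inner_tube below 0.003 m and value of joint middle_tube above 0.015 m), for 0.05 s.
2. both tubes are fully home (value of joint each of inner_tube, middle_tube below 0.003 m), for 0.2 s.
3. the latch has been slid aside and the cover has sprung open (value of joint latch above 0.012 m and value of joint cover above 1.2 rad), for 0.2 s.
At the end, for the whole second after the job is handed in: Both tubes are within 3 mm of fully home and the battery cover stands open by more than 1.2 rad (all of step 2 and value of joint cover above 1.2 rad); the robot touches nothing.
It fails at once if the middle tube pushed well in while the inner tube still stands out (value of joint inner_tube above 0.008 m and value of joint middle_tube below 0.03 m).
It fails at once if a bystander moved by more than 30 mm (distance of any of heatsink, optical_drive, fan, screwdriver, hard_disk, spray_can, screw_tray from where it was at the start of the episode above 0.03 m).
It also fails if it takes over 48 s, if anything falls off the work surface, if the arm or the gripper's body presses on something with over 40 N, if the wrist force passes 120 N, or if a joint passes its speed limit or range.

## Working session

There is one attempt and no reset: what is moved stays moved. The work goes in short steps, Python scripts to look and compute and a tool call to move; the robot and the scene stay as the last step left them, time stands still between calls to the robot, and variables do not carry over. Pictures are saved under pics/ and viewed, on a budget of 10 in all, crops included, one or two more only if the job needs it, and the job is handed in when it is done.

Besides the shell and the picture viewer there is one more tool, called after "Request:" as name(argument=value, ...), one argument or row to a line, values as JSON. apply_moves: Moves the arm, as the interface text tells. Its arguments: {"type":"object","properties":{"translation":{"type":"array","items":{"type":"array","items":{"type":"number"}}},"rot":{"type":"array","items":{"type":"array","items":{"type":"number"}}},"grip":{"type":"array","items":{"type":"number"}},"newtons":{"type":"number"}},"required":["translation","rot","grip"]}

```bash
mkdir -p pics
cat > h.py <<'E'
import numpy as np, cv2
from cell import *
def cam(name):
    o=get_obs(); c=calibration(name); p,d=read_camera(name)
    if 'hand_eye' in c:
        T=np.eye(4);T[:3,:3]=np.array(o['eef_rot']);T[:3,3]=o['tool_pos']
        M=T@np.array(c['hand_eye'])
    else:
        R=np.array(c['R']);t=np.array(c['t']);M=np.eye(4);M[:3,:3]=R.T;M[:3,3]=-R.T@t
    u,v=np.meshgrid(np.arange(p.shape[1]),np.arange(p.shape[0]))
    P=np.stack([(u-c['cx'])/c['fx']*d,(v-c['cy'])/c['fy']*d,d],-1)@M[:3,:3].T+M[:3,3]
    P[d<=0]=np.nan
    return p,d,P,M,c
def save(n,p): cv2.imwrite('pics/'+n,cv2.cvtColor(p,cv2.COLOR_RGB2BGR))
E
python3 - <<'E'
from h import *
np.set_printoptions(precision=4,suppress=True)
ps=[]
for n in ['scene','top']:
    p,d,P,M,c=cam(n); save(n+'1.png',p); np.save(n+'P.npy',P); print(n,M[:3,3])
    for s in ['console','lamp_top','middle_collar','latch_tab','cover_edge','spray_can']:
        for r in spot_in(n,s)[:2]:
            u,v=np.round(r['location']).astype(int); print(s,r['confidence'],u,v,P[v,u])
o=get_obs();print(o['t'],o['eef_rot'],o['wrist_force'],tcp_to_tips)
E
```

```text
scene [1.3894 0.1977 1.3866]
console 0.93 274 224 [ 0.5916 -0.0186  0.0603]
lamp_top 0.6 294 180 [0.5494 0.0343 0.2586]
middle_collar 0.58 292 194 [0.564  0.0325 0.2071]
middle_collar 0.31 415 206 [0.3864 0.4269 0.0221]
latch_tab 0.57 250 205 [ 0.5444 -0.112   0.0707]
cover_edge 0.7 277 222 [ 0.5805 -0.0113  0.058 ]
cover_edge 0.57 249 230 [ 0.6301 -0.0924  0.0563]
spray_can 0.92 247 253 [ 0.7538 -0.0592  0.1372]
top [ 0.4622 -0.0097  1.2665]
console 0.84 284 217 [ 0.5831 -0.0402  0.0614]
lamp_top 0.72 256 230 [0.5325 0.0262 0.2815]
lamp_top 0.62 304 204 [ 0.6184 -0.0939  0.0596]
middle_collar 0.92 257 224 [0.5455 0.0241 0.2815]
latch_tab 0.68 305 202 [ 0.6233 -0.0963  0.0637]
cover_edge 0.57 311 202 [ 0.6241 -0.1128  0.0577]
cover_edge 0.5 257 230 [0.5323 0.024  0.2842]
spray_can 0.61 301 161 [ 0.7163 -0.0808  0.1456]
spray_can 0.35 313 230 [ 0.5467 -0.1152  0.0858]
0.7 [[ 0.2771  0.9608  0.    ]
 [ 0.9608 -0.2771 -0.    ]
 [-0.      0.     -1.    ]] [0.2587 0.271  0.061 ] 0.008
```

```bash
python3 - <<'E'
import cv2
a=cv2.imread('pics/scene1.png')[150:290,190:370];b=cv2.imread('pics/top1.png')[130:270,200:380]
cv2.imwrite('pics/ab.png',cv2.vconcat([cv2.resize(a,None,fx=2.14*1,fy=2.14,interpolation=2),cv2.resize(b,None,fx=2.14,fy=2.14,interpolation=2)]))
E
python3 - <<'E'
import numpy as np,cv2
np.set_printoptions(precision=4,suppress=True)
for n in ['scene','top']:
    P=np.load(n+'P.npy'); Q=P.reshape(-1,3)
    m=(abs(Q[:,2]-.06)<.006)&(abs(Q[:,0]-.6)<.2)&(abs(Q[:,1])<.25)
    q=Q[m]; r=cv2.minAreaRect((q[:,:2]*1000).astype(np.float32)); print(n,m.sum(),r, cv2.boxPoints(r))
    m=(Q[:,2]>.18)&(abs(Q[:,0]-.55)<.1)&(abs(Q[:,1]-.02)<.08); print(m.sum(),Q[m].mean(0),Q[m].max(0),Q[m].min(0))
E
```

```text
scene 2620 ((623.3466186523438, -33.42588806152344), (251.50941467285156, 269.38385009765625), 11.380072593688965) [[ 473.4874   73.8045]
 [ 526.6412 -190.2832]
 [ 773.2059 -140.6563]
 [ 720.0521  123.4314]]
436 [0.5537 0.0299 0.2359] [0.5871 0.0535 0.2888] [0.5109 0.0076 0.1803]
top 5008 ((662.1304931640625, 29.106155395507812), (344.51904296875, 381.8367004394531), 11.080711364746094) [[ 456.3895  183.3585]
 [ 529.7752 -191.3598]
 [ 867.8715 -125.1461]
 [ 794.4858  249.5721]]
449 [0.5464 0.0259 0.2472] [0.5813 0.0507 0.2888] [0.5111 0.0057 0.1924]
```

View pics/ab.png

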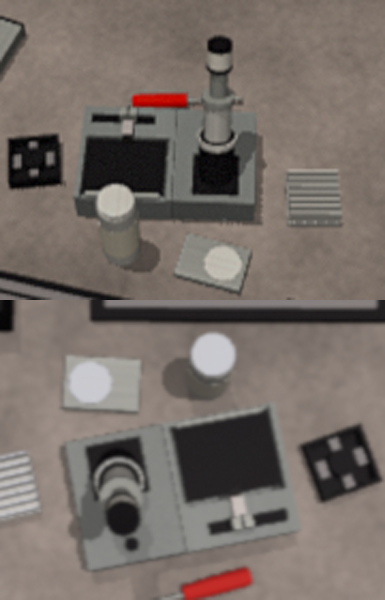

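View pics/top1.png

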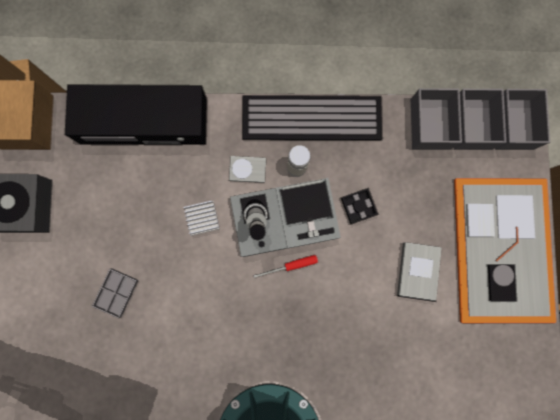

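```bash
cat >> h.py <<'E'
from scipy.spatial.transform import Rotation as Ro
def tgt(pos,Rt):
    o=get_obs(); R=np.array(o['eef_rot']); p=np.array(o['tool_pos'])
    print('t',o['t'],'pos',p,'F',o['wrist_force'],'w',o['gripper_width'])
    print('shift cm',R.T@(np.array(pos)-p)*100,'rotvec',Ro.from_matrix(R.T@Rt).as_rotvec())
def frames(yaw):
    x=np.array([np.cos(yaw),np.sin(yaw),0]);y=np.array([-x[1],x[0],0]);s=np.radians(20)
    n=-np.sin(s)*x+np.cos(s)*np.array([0,0,1]); z=-n
    return x,y,n,np.stack([y,np.cross(z,y),z],1)
np.set_printoptions(precision=4,suppress=True)
E
python3 - <<'E'
from h import *
for n in ['scene','top']:
    P=np.load(n+'P.npy')
    m=((abs(P[...,2]-.06)<.006)&(P[...,0]<.74)&(P[...,0]>.4)&(abs(P[...,1])<.25)).astype(np.uint8)
    m=cv2.morphologyEx(m,cv2.MORPH_OPEN,np.ones((3,3),np.uint8))
    k,l,st,_=cv2.connectedComponentsWithStats(m); i=1+st[1:,4].argmax()
    q=P[l==i]; r=cv2.minAreaRect((q[:,:2]*1000).astype(np.float32)); print(n,len(q),r)
    yaw=np.radians(r[2] if r[2]<45 else r[2]-90); x,y,nn,_=frames(yaw)
    c=np.array(r[0])/1000; o=np.r_[c,0]+.0065*x; print('yaw',np.degrees(yaw),'origin',o)
    Q=P.reshape(-1,3); L=np.c_[(Q-o)@x,(Q-o)@y,Q[:,2]]
    m=(L[:,2]>.075)&(abs(L[:,0])<.12)&(abs(L[:,1])<.13)&(L[:,2]<.33)
    A=L[m&(L[:,1]>0)]
    for z in np.arange(.1,.3,.02):
        b=A[abs(A[:,2]-z)<.01]
        if len(b): print(z,len(b),b.mean(0),b.min(0),b.max(0))
    b=L[m&(L[:,1]<0)&(L[:,0]<.05)]; print('latch',len(b),np.median(b,0),b.min(0),b.max(0))
x,y,nn,R=frames(np.radians(11))
tgt([.50,-.02,.42],np.stack([y,x,[0,0,-1]],1))
E
```

```text
scene 1734 ((590.5307006835938, -75.48619842529297), (170.12136840820312, 200.2000732421875), 11.248862266540527)
yaw 11.248862266540527 origin [ 0.5969 -0.0742  0.    ]
0.1 85 [0.0386 0.1076 0.0999] [0.0165 0.0851 0.0902] [0.0505 0.1299 0.11  ]
0.12000000000000001 75 [0.0286 0.1049 0.1202] [-0.0111  0.0815  0.1103] [0.0411 0.1295 0.1299]
0.14 120 [0.0214 0.1079 0.1389] [0.0001 0.0817 0.1301] [0.0375 0.1289 0.15  ]
0.16000000000000003 66 [0.0116 0.1105 0.1602] [0.0019 0.0938 0.151 ] [0.0209 0.1279 0.1698]
0.18000000000000002 67 [0.0037 0.1096 0.1793] [-0.0154  0.0869  0.1701] [0.0136 0.1273 0.19  ]
0.2 122 [-0.0081  0.1094  0.2013] [-0.0359  0.0868  0.1902] [0.0077 0.1297 0.2098]
0.22000000000000003 52 [-0.0176  0.1116  0.2196] [-0.0291  0.0984  0.2109] [0.006  0.1292 0.2295]
0.24000000000000002 39 [-0.0237  0.1114  0.2396] [-0.0397  0.0952  0.2304] [-0.0173  0.1277  0.2494]
0.26 77 [-0.0279  0.11    0.2596] [-0.0429  0.0945  0.2501] [-0.016   0.1274  0.27  ]
0.28 111 [-0.042   0.1106  0.2793] [-0.0655  0.0941  0.27  ] [-0.0266  0.1269  0.2888]
latch 43 [-0.0626 -0.0288  0.0828] [-0.
[... 646 characters left out ...]
727]
0.2 164 [-0.0105  0.034   0.202 ] [-0.0326  0.0115  0.1924] [0.005  0.0582 0.2098]
0.22000000000000003 13 [-0.014   0.0356  0.2165] [-0.0191  0.0257  0.2101] [-0.0006  0.0444  0.2228]
0.24000000000000002 15 [-0.026   0.0328  0.2483] [-0.0346  0.0183  0.2449] [-0.0195  0.0531  0.2498]
0.26 36 [-0.0277  0.0354  0.2595] [-0.0375  0.0191  0.2507] [-0.021   0.0499  0.27  ]
0.28 221 [-0.0482  0.0352  0.2804] [-0.0661  0.0181  0.2711] [-0.029   0.0526  0.2888]
latch 65 [-0.066  -0.1031  0.0844] [-0.0743 -0.1154  0.076 ] [-0.044  -0.0901  0.0893]
t 0.7 pos [0.194  0.6726 0.1928] F [0.2587 0.271  0.061 ] w 0.09096837858657385
shift cm [-58.0656  48.597  -22.7144] rotvec [ 0.      0.     -0.4728]
```

Request:
apply_moves(
  translation=[
    [0,0,-5],
    [0,0,-10],
    [-4,3,-15],
    [-8,6,-20],
    [-12,9,-23],
    [-16,12.5,-23],
    [-20,16,-23],
    [-24,19.5,-23],
    [-28,23,-23],
    [-32,26,-23],
    [-36,29.5,-23],
    [-40,33,-23],
    [-44,36.5,-23],
    [-48,40,-23],
    [-52,43,-23],
    [-55,46,-23],
    [-58,48.6,-23],
    [-58,48.6,-23],
    [-58,48.6,-23],
    [-58,48.6,-23],
  ],
  rot=[
    [0,0,0],
    [0,0,0],
    [0,0,-0.05],
    [0,0,-0.1],
    [0,0,-0.15],
    [0,0,-0.2],
    [0,0,-0.25],
    [0,0,-0.3],
    [0,0,-0.35],
    [0,0,-0.4],
    [0,0,-0.45],
    [0,0,-0.47],
    [0,0,-0.47],
    [0,0,-0.47],
    [0,0,-0.47],
    [0,0,-0.47],
    [0,0,-0.47],
    [0,0,-0.47],
    [0,0,-0.47],
    [0,0,-0.47],
  ],
  grip=[-1,-1,-1,-1,-1,-1,-1,-1,-1,-1,-1,-1,-1,-1,-1,-1,-1,-1,-1,-1],
)

```text
t: 2.7
tool_pos: [0.5002, -0.0201, 0.4226]
eef_rot: [[-0.186, 0.983, -0.001], [0.983, 0.186, 0.0], [0.0, -0.001, -1.0]]
wrist_force: [1.1, 1.2, -0.5]
gripper_width: 0.0005
```

Run:
```python
from h import *
p,d,P,M,c=cam('wrist'); save('w1.png',p); np.save('w1P.npy',P)
for s in ['lamp_top','middle_collar','latch_tab','cover_edge']:
    for r in spot_in('wrist',s)[:2]:
        u,v=np.round(r['location']).astype(int); print(s,r['confidence'],u,v,P[v,u])
```

```text
lamp_top 0.51 249 198 [ 0.5698 -0.0522  0.0607]
middle_collar 0.58 316 226 [0.5273 0.0218 0.2799]
latch_tab 0.62 212 177 [ 0.5425 -0.1095  0.0838]
latch_tab 0.46 212 224 [ 0.6222 -0.1025  0.0606]
cover_edge 0.6 215 223 [ 0.6202 -0.0983  0.0592]
```

View pics/w1.png

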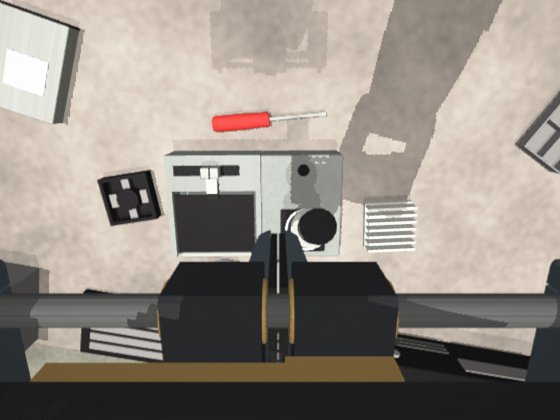

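Run:
```python
from h import *
yaw=np.radians(11); x,y,n,R=frames(yaw)
for f in ['w1P','topP']:
    Q=np.load(f+'.npy').reshape(-1,3)
    a=Q[(Q[:,2]>.262)&(np.linalg.norm(Q[:,:2]-[.53,.023],axis=1)<.04)]
    h=a@n; t=np.percentile(h,97); b=a[h>t-.006]
    b=b-np.outer(b@n-np.median(b@n),n)
    u=np.c_[b@x,b@y]; (cx,cy),r=cv2.minEnclosingCircle((u*1000).astype(np.float32))
    print(f,len(b),'mean',b.mean(0),'radius',r,'encl x,y',cx,cy,'mean',u.mean(0)*1000, 'h',np.median(b@n))
    b=a[h>t-.006]; 
    e=np.linalg.svd(b-b.mean(0))[2][2]; print('normal',e*np.sign(e[2]), n)
    L=Q[(Q[:,2]>.077)&(Q[:,2]<.1)&(np.linalg.norm(Q[:,:2]-[.541,-.114],axis=1)<.04)]
    print('latch',len(L),np.median(L,0),'local',[(g.min(),np.median(g),g.max()) for g in (L@x,L@y)],np.median(L[:,2]))
    m=(abs(Q[:,2]-.06)<.005)&(Q[:,0]<.7)&(Q[:,0]>.4)&(abs(Q[:,1])<.2);G=Q[m]
    print('top',len(G),[np.percentile(g,[.5,99.5]) for g in (G@x,G@y)])
```

```text
w1P 1082 mean [0.5275 0.0237 0.2801] radius 17.738126754760742 encl x,y 521.9514770507812 -77.55855560302734 mean [522.3547 -77.4217] h 0.0845461721919863
normal [-0.3296 -0.0661  0.9418] [-0.3357 -0.0653  0.9397]
latch 205 [ 0.5374 -0.1147  0.0839] local [(np.float64(0.4984359561858139), np.float64(0.5057760279956688), np.float64(0.5144934983662452)), (np.float64(-0.2291981785361487), np.float64(-0.2150695738910524), np.float64(-0.202601627528359))] 0.08387632434725789
top 13990 [array([0.4839, 0.6453]), array([-0.2863, -0.0188])]
topP 197 mean [0.5282 0.023  0.2807] radius 17.611055374145508 encl x,y 522.453369140625 -78.14962005615234 mean [522.9149 -78.2211] h 0.08493726362975206
normal [-0.337  -0.0653  0.9392] [-0.3357 -0.0653  0.9397]
latch 64 [ 0.5389 -0.1152  0.0845] local [(np.float64(0.4983650141448674), np.float64(0.5065109365718851), np.float64(0.5147089608446748)), (np.float64(-0.22902483720461828), np.float64(-0.21655356318927155), np.float64(-0.20376677950030897))] 0.08447563823594118
top 4763 [array([0.484 , 0.6474]), array([-0.2872, -0.0198])]
```

Run:
```python
from h import *
x,y,n,R=frames(np.radians(11)); lt=np.array([.528,.0233,.2803])
tgt(lt+n*.028,R)
```

```text
t 2.95 pos [ 0.4999 -0.0183  0.423 ] F [ 0.0755  0.5334 -0.0472] w 0.0006703639006346809
shift cm [ 3.5505  2.5827 11.639 ] rotvec [-0.3487  0.0002 -0.0011]
```

Request:
apply_moves(
  translation=[
    [1.8,1.3,0],
    [3.55,2.6,0],
    [3.55,2.6,3],
    [3.55,2.6,6],
    [3.55,2.6,9],
    [3.55,2.6,11.6],
    [3.55,2.6,11.6],
    [3.55,2.6,11.6],
  ],
  rot=[
    [-0.12,0,0],
    [-0.24,0,0],
    [-0.349,0,0],
    [-0.349,0,0],
    [-0.349,0,0],
    [-0.349,0,0],
    [-0.349,0,0],
    [-0.349,0,0],
  ],
  grip=[-1,-1,-1,-1,-1,-1,-1,-1],
)

```text
t: 3.75
tool_pos: [0.5189, 0.0221, 0.3079]
eef_rot: [[-0.191, 0.922, 0.336], [0.982, 0.179, 0.065], [-0.0, 0.342, -0.94]]
wrist_force: [-0.9, 0.2, 1.0]
gripper_width: 0.001
```

Run:
```python
from h import *
x,y,n,R=frames(np.radians(11)); lt=np.array([.528,.0233,.2803])
tgt(lt+n*.008,R)
```

```text
t 3.75 pos [0.5189 0.0221 0.3079] F [-0.8908  0.2161  1.0113] w 0.001018928057846796
shift cm [-0.0533 -0.0811  2.1048] rotvec [ 0.0005  0.0001 -0.0001]
```

Request:
apply_moves(
  translation=[
    [0,-0.1,1],
    [0,-0.1,1.6],
    [0,-0.1,2.1],
    [0,-0.1,2.6],
    [0,-0.1,3.1],
    [0,-0.1,3.6],
    [0,-0.1,4.1],
    [0,-0.1,4.6],
    [0,-0.1,5.1],
    [0,-0.1,5.6],
    [0,-0.1,6.1],
    [0,-0.1,6.6],
    [0,-0.1,7.1],
    [0,-0.1,7.6],
    [0,-0.1,8.1],
    [0,-0.1,8.6],
    [0,-0.1,9.1],
    [0,-0.1,9.6],
    [0,-0.1,10.1],
    [0,-0.1,10.1],
  ],
  rot=[
    [0,0,0],
    [0,0,0],
    [0,0,0],
    [0,0,0],
    [0,0,0],
    [0,0,0],
    [0,0,0],
    [0,0,0],
    [0,0,0],
    [0,0,0],
    [0,0,0],
    [0,0,0],
    [0,0,0],
    [0,0,0],
    [0,0,0],
    [0,0,0],
    [0,0,0],
    [0,0,0],
    [0,0,0],
    [0,0,0],
  ],
  grip=[-1,-1,-1,-1,-1,-1,-1,-1,-1,-1,-1,-1,-1,-1,-1,-1,-1,-1,-1,-1],
)

```text
t: 5.75
tool_pos: [0.552, 0.0285, 0.212]
eef_rot: [[-0.191, 0.922, 0.336], [0.982, 0.179, 0.065], [0.0, 0.342, -0.94]]
wrist_force: [0.5, 1.1, 0.0]
gripper_width: 0.0008
```

Run:
```python
from h import *
p,d,P,M,c=cam('scene'); 
save('s2.png',cv2.resize(p[130:270,200:360],None,fx=5,fy=4.2,interpolation=2))
x,y,n,R=frames(np.radians(11));o=.573*x-.153*y
Q=P.reshape(-1,3);L=np.c_[(Q-o)@x,(Q-o)@y,Q[:,2]]
A=L[(abs(L[:,0])<.1)&(L[:,1]>.03)&(L[:,1]<.12)]
for z in np.arange(.1,.26,.01):
    b=A[abs(A[:,2]-z)<.005]
    if len(b): print(round(z,3),len(b),b.mean(0),b.min(0)[1],b.max(0)[1])
print(get_obs()['wrist_force'],get_obs()['tool_pos'])
```

```text
0.1 47 [0.0364 0.0774 0.0993] 0.05183260727536934 0.10218242320096037
0.11 45 [0.031  0.0759 0.1099] 0.0514110150805115 0.10187871200909508
0.12 50 [0.0244 0.0778 0.1206] 0.0478868384283843 0.10448566841677144
0.13 60 [0.016  0.075  0.1312] 0.047810648579715724 0.10429619950745572
0.14 77 [0.0217 0.0765 0.1394] 0.054521405979746876 0.10090955405448311
0.15 34 [0.0127 0.0762 0.1501] 0.06023035901687342 0.09440107977539047
0.16 31 [0.0084 0.0775 0.1602] 0.06007023702952372 0.09402560911892369
0.17 31 [0.0061 0.0765 0.1703] 0.05986213056114304 0.09356527286003709
0.18 31 [0.0033 0.0771 0.1795] 0.059783912560351087 0.09913980921379582
0.19 50 [-0.0063  0.0763  0.1914] 0.05301150300420939 0.09889706488581267
0.2 61 [-0.0057  0.0761  0.1993] 0.05311830537276129 0.09577390768535729
0.21 34 [-0.0106  0.0778  0.2106] 0.06198321402887118 0.09222293576461241
0.22 28 [-0.0155  0.0758  0.2199] 0.06096031597235841 0.09188537646772321
0.23 49 [-0.0242  0.0773  0.2302] 0.061227575087911046 0.09423735138787108
0.24 25 [-0.0185  0.0759  0.2396] 0.06157689811437751 0.08546267053479702
0.25 18 [-0.0232  0.0754  0.2503] 0.06735776336824936 0.08513208854539799
[-0.1275 -0.365  -0.0969] [0.5519 0.0285 0.2122]
```

View pics/s2.png

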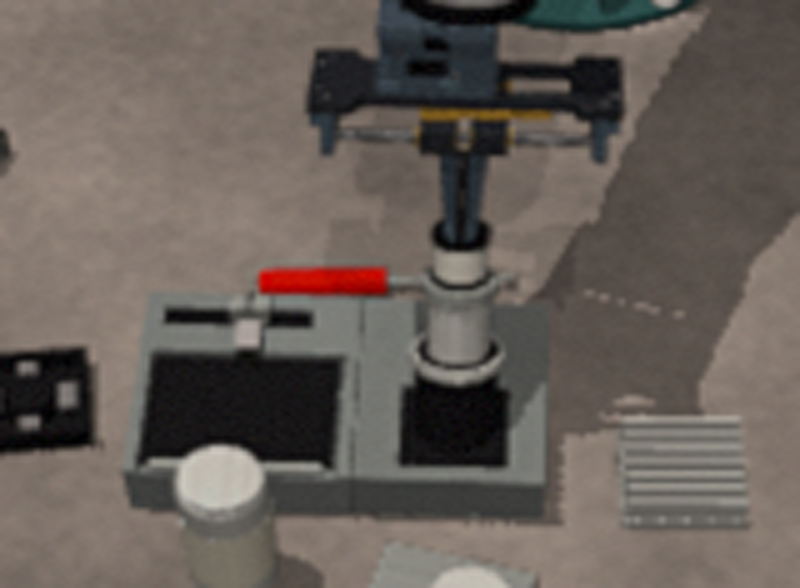

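Run:
```python
from h import *
p,d,P,M,c=cam('wrist'); pt,dt,Pt,_,_=cam('top'); np.save('w2P.npy',P); np.save('t2P.npy',Pt)
save('w2.png',np.vstack([p[100:380],cv2.resize(pt[160:270,180:400],(560,280),interpolation=2)]))
x,y,n,R=frames(np.radians(11));o=.573*x-.153*y
for Pq in (P,Pt):
    Q=Pq.reshape(-1,3);L=np.c_[(Q-o)@x,(Q-o)@y,Q[:,2]]
    A=L[(abs(L[:,0])<.1)&(L[:,1]>.03)&(L[:,1]<.12)]
    for z in np.arange(.13,.27,.01):
        b=A[abs(A[:,2]-z)<.005]
        if len(b): print(round(z,3),len(b),b.mean(0),b.min(0),b.max(0))
```

```text
0.13 716 [-0.0057  0.0753  0.1284] [-0.0189  0.0473  0.125 ] [0.0103 0.1045 0.135 ]
0.14 139 [-0.0177  0.0761  0.14  ] [-0.0223  0.0578  0.135 ] [-0.0075  0.0934  0.145 ]
0.15 142 [-0.0221  0.0753  0.1499] [-0.0261  0.0588  0.1451] [-0.0122  0.092   0.155 ]
0.16 28 [-0.0257  0.0759  0.1566] [-0.0273  0.0651  0.1551] [-0.0221  0.0871  0.1581]
0.17 15 [-0.0367  0.0765  0.1747] [-0.0378  0.0654  0.1741] [-0.0347  0.0873  0.175 ]
0.18 404 [-0.0372  0.0758  0.1817] [-0.0411  0.0528  0.1751] [-0.0221  0.0983  0.185 ]
0.19 1327 [-0.0295  0.0756  0.1894] [-0.0418  0.0519  0.185 ] [-0.0093  0.0995  0.195 ]
0.2 337 [-0.0343  0.0752  0.1995] [-0.0419  0.0538  0.195 ] [-0.0089  0.0968  0.2049]
0.21 320 [-0.0407  0.0756  0.21  ] [-0.0455  0.059   0.205 ] [-0.0284  0.0915  0.2149]
0.22 295 [-0.046   0.0757  0.2211] [-0.0499  0.0582  0.2151] [-0.0336  0.0925  0.225 ]
0.23 709 [-0.0439  0.0765  0.2294] [-0.054  0.058  0.225] [-0.0209  0.0934  0.235 ]
0.24 369 [-0.0528  0.0751  0.2399] [-0.0578  0.065   0.235 ] [-0.0182  0.0851  0.245 ]
0.25 477 [-0.0588  0.0751  0.2502] [-0.0617  0.0641  0.245 ] [-0
[... 560 characters left out ...]
 [0.012  0.0835 0.172 ]
0.19 20 [-0.0018  0.0753  0.192 ] [-0.0123  0.0524  0.188 ] [0.0072 0.0956 0.1948]
0.2 71 [-0.0034  0.0742  0.1991] [-0.013   0.0543  0.195 ] [0.0048 0.0928 0.2049]
0.21 13 [-0.0095  0.0725  0.2099] [-0.0146  0.0621  0.2058] [-0.0043  0.0882  0.2148]
0.22 10 [-0.0122  0.0762  0.2197] [-0.016   0.0643  0.217 ] [-0.0098  0.0855  0.2237]
0.23 8 [-0.0147  0.0744  0.2303] [-0.0156  0.0664  0.225 ] [-0.0132  0.0827  0.2336]
0.24 8 [-0.0194  0.0755  0.2394] [-0.0243  0.0735  0.236 ] [-0.0165  0.0782  0.2434]
0.25 2 [-0.0224  0.0774  0.2504] [-0.0225  0.0763  0.2494] [-0.0223  0.0785  0.2514]
0.26 1 [-0.0259  0.0765  0.2614] [-0.0259  0.0765  0.2614] [-0.0259  0.0765  0.2614]
```

View pics/w2.png

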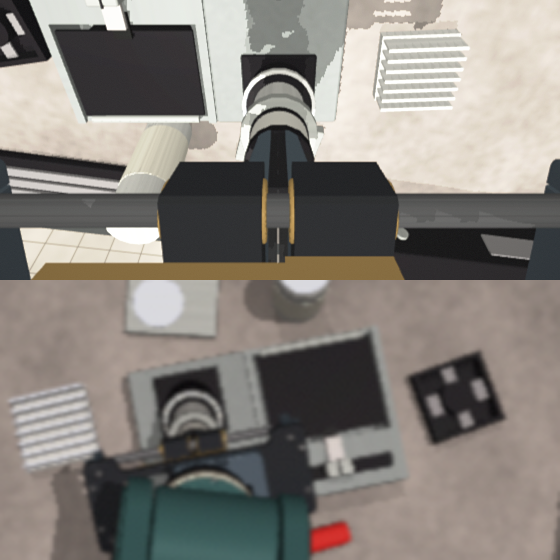

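Run:
```python
from h import *
o=get_obs(); print(o['tool_pos'],o['wrist_force'],tcp_to_tips)
R2=np.array(o['eef_rot']);p2=np.array(o['tool_pos'])
x,y,n,R=frames(np.radians(11))
R1=np.stack([y,x,[0,0,-1]],1)
for f,RR,pp in (('w1P',R1,[.4999,-.0183,.423]),('w2P',R2,p2),('t2P',R2,p2)):
    Q=np.load(f+'.npy').reshape(-1,3); T=(Q-pp)@RR
    A=T[(abs(T[:,0])<.016)&(abs(T[:,1])<.03)]
    for z in np.arange(-.09,.03,.006):
        b=A[abs(A[:,2]-z)<.003]
        if len(b): print(f,round(z,3),len(b),b.mean(0),b.min(0),b.max(0))
```

```text
[0.5519 0.0285 0.2125] [ 0.1384  0.0241 -0.6814] 0.008
w1P -0.09 6 [-0.0035 -0.0056 -0.0928] [-0.0059 -0.0071 -0.093 ] [ 0.0012 -0.0039 -0.0926]
w1P -0.084 63 [-0.0027 -0.0003 -0.0838] [-0.006  -0.0053 -0.0859] [ 0.0012  0.0057 -0.0815]
w1P -0.078 742 [-0.0025  0.0016 -0.0763] [-0.006  -0.019  -0.0779] [ 0.0014  0.0137 -0.075 ]
w1P -0.072 183 [-0.0022 -0.0166 -0.072 ] [-0.0071 -0.0189 -0.075 ] [ 0.0026  0.0136 -0.069 ]
w1P -0.066 198 [-0.0023 -0.0176 -0.066 ] [-0.0073 -0.0192 -0.0689] [ 0.0028 -0.0162 -0.063 ]
w1P -0.06 178 [-0.0022 -0.0177 -0.0598] [-0.013  -0.0191 -0.063 ] [ 0.0085 -0.0163 -0.057 ]
w1P -0.054 329 [-0.0023 -0.0181 -0.0541] [-0.0137 -0.0191 -0.057 ] [ 0.0091 -0.0164 -0.051 ]
w1P -0.048 285 [-0.0021 -0.018  -0.048 ] [-0.0136 -0.0193 -0.0508] [ 0.0088 -0.0162 -0.0451]
w1P -0.042 233 [-0.0026 -0.018  -0.0421] [-0.0128 -0.0191 -0.045 ] [ 0.0083 -0.0166 -0.039 ]
w1P -0.036 200 [-0.0019 -0.018  -0.0361] [-0.0123 -0.019  -0.039 ] [ 0.0078 -0.0165 -0.033 ]
w1P -0.03 175 [-0.0023 -0.0179 -0.0299] [-0.0117 -0.0192 -0.033 ] [ 0.0072 -0.0151 -0.027 ]
w1P -0.024 119 [-0.0022 -0.0
[... 2363 characters left out ...]
]
t2P -0.018 5 [-0.0008  0.0163 -0.0184] [-0.0026  0.012  -0.0207] [ 0.0023  0.018  -0.0153]
t2P -0.012 5 [-0.0029  0.0163 -0.0128] [-0.0093  0.0157 -0.0147] [ 0.0046  0.0171 -0.0101]
t2P -0.006 5 [-0.0005  0.0149 -0.0055] [-0.0114  0.0129 -0.0078] [ 0.0098  0.017  -0.0039]
t2P 0.0 7 [0.0008 0.0153 0.0001] [-0.0095  0.0135 -0.0013] [0.0095 0.0168 0.0027]
t2P 0.006 7 [0.0005 0.0143 0.0066] [-0.0136  0.0099  0.0047] [0.0125 0.0172 0.0079]
t2P 0.012 9 [-0.0003  0.0139  0.0125] [-0.013   0.0086  0.0094] [0.015  0.0179 0.0146]
t2P 0.018 28 [-0.0016  0.017   0.0186] [-0.0144  0.0094  0.0152] [0.0157 0.0234 0.0206]
t2P 0.024 28 [0.0002 0.0184 0.0226] [-0.0157  0.0091  0.021 ] [0.0148 0.0236 0.0269]
```

Request:
apply_moves(
  translation=[
    [0,0,0.4],
    [0,0,0.9],
    [0,0,1.4],
    [0,0,1.9],
    [0,0,2.4],
    [0,0,2.9],
    [0,0,3.4],
    [0,0,3.9],
    [0,0,4.4],
    [0,0,4.7],
    [0,0,4.9],
    [0,0,4.9],
  ],
  rot=[
    [0,0,0],
    [0,0,0],
    [0,0,0],
    [0,0,0],
    [0,0,0],
    [0,0,0],
    [0,0,0],
    [0,0,0],
    [0,0,0],
    [0,0,0],
    [0,0,0],
    [0,0,0],
  ],
  grip=[-1,-1,-1,-1,-1,-1,-1,-1,-1,-1,-1,-1],
)

```text
t: 7.1
tool_pos: [0.5685, 0.0317, 0.1663]
eef_rot: [[-0.191, 0.922, 0.336], [0.982, 0.179, 0.065], [0.0, 0.342, -0.94]]
wrist_force: [-0.6, -0.4, -0.1]
gripper_width: 0.0007
```

Request:
apply_moves(
  translation=[
    [0,0,0.1],
    [0,0,0.2],
    [0,0,0.3],
  ],
  rot=[
    [0,0,0],
    [0,0,0],
    [0,0,0],
  ],
  grip=[-1,-1,-1],
)

```text
t: 7.4
tool_pos: [0.5695, 0.0319, 0.1635]
eef_rot: [[-0.191, 0.922, 0.336], [0.982, 0.179, 0.065], [-0.0, 0.343, -0.94]]
wrist_force: [-4.2, -0.6, 5.2]
gripper_width: 0.0004
```

Request:
apply_moves(
  translation=[
    [0,0,0.1],
    [0,0,0.2],
  ],
  rot=[
    [0,0,0],
    [0,0,0],
  ],
  grip=[-1,-1],
)

```text
t: 7.6
tool_pos: [0.5701, 0.0321, 0.1617]
eef_rot: [[-0.191, 0.922, 0.336], [0.982, 0.179, 0.065], [0.0, 0.343, -0.94]]
wrist_force: [-4.0, -0.3, 6.0]
gripper_width: 0.0004
```

Request:
apply_moves(
  translation=[
    [0,0,0.1],
    [0,0,0.15],
  ],
  rot=[
    [0,0,0],
    [0,0,0],
  ],
  grip=[-1,-1],
)

```text
t: 7.8
tool_pos: [0.5707, 0.0321, 0.1612]
eef_rot: [[-0.191, 0.922, 0.336], [0.982, 0.179, 0.065], [0.0, 0.342, -0.94]]
wrist_force: [-24.6, -3.2, 35.7]
gripper_width: 0.0006
```

Request:
apply_moves(
  translation=[
    [0,0,-1],
    [0,0,-5],
    [0,0,-10],
    [0,0,-13],
    [0,0,-13],
  ],
  rot=[
    [0,0,0],
    [0,0,0],
    [0,0,0],
    [0,0,0],
    [0,0,0],
  ],
  grip=[-1,-1,-1,-1,-1],
)

```text
t: 8.3
tool_pos: [0.528, 0.0234, 0.288]
eef_rot: [[-0.191, 0.92, 0.343], [0.982, 0.179, 0.065], [-0.002, 0.349, -0.937]]
wrist_force: [0.5, -0.3, -0.7]
gripper_width: 0.0005
```

Run:
```python
from h import *
x,y,n,R=frames(np.radians(11))
tgt(.510*x-.178*y+[0,0,.13],R); tgt(.510*x-.178*y+[0,0,.0537],R)
p,d,P,M,c=cam('wrist')
Q=P.reshape(-1,3); a=Q[(Q[:,2]>.16)&(Q[:,2]<.21)]; b=np.c_[a@x-.573,a@y+.153,a[:,2]]
b=b[(abs(b[:,0])<.06)&(abs(b[:,1]-.075)<.03)]; h=b[:,2]*np.cos(.349)-b[:,0]*np.sin(.349)
t=np.percentile(h,95); s=b[h>t-.005]; print(len(s),s.mean(0),'along neck',(s[:,2].mean()-.06)/.94)
```

```text
t 8.3 pos [0.528  0.0234 0.288 ] F [ 0.5304 -0.2731 -0.6995] w 0.0005316813921683388
shift cm [-9.993  -6.7128 14.373 ] rotvec [0.0071 0.0015 0.0005]
t 8.3 pos [0.528  0.0234 0.288 ] F [ 0.5304 -0.2731 -0.6995] w 0.0005316813921683388
shift cm [-9.9811 -9.3733 21.5241] rotvec [0.0071 0.0015 0.0005]
1354 [-0.0156  0.0756  0.181 ] along neck 0.12871846939262402
```

Request:
apply_moves(
  translation=[
    [-4,-2,0],
    [-8,-4.5,0],
    [-10,-6.7,2],
    [-10,-6.7,6],
    [-10,-6.7,10],
    [-10,-6.7,14],
    [-10,-8,17.5],
    [-10,-9,20],
    [-10,-9.35,21.4],
    [-10,-9.35,21.4],
  ],
  rot=[
    [0,0,0],
    [0,0,0],
    [0,0,0],
    [0,0,0],
    [0,0,0],
    [0,0,0],
    [0,0,0],
    [0,0,0],
    [0,0,0],
    [0,0,0],
  ],
  grip=[-1,-1,-1,-1,-1,-1,-1,-1,-1,-1],
)

```text
t: 9.35
tool_pos: [0.531, -0.0768, 0.049]
eef_rot: [[-0.191, 0.923, 0.334], [0.982, 0.179, 0.067], [0.002, 0.341, -0.94]]
wrist_force: [-0.6, 0.1, -0.2]
gripper_width: 0.0002
```

Run:
```python
from h import *
x,y,n,R=frames(np.radians(11))
tgt(.510*x-.218*y+[0,0,.0537],R)
p,d,P,M,c=cam('scene'); save('s3.png',cv2.resize(p[150:260,200:340],None,fx=5,fy=5,interpolation=2))
```

```text
t 9.35 pos [ 0.531  -0.0768  0.049 ] F [-0.6286  0.1009 -0.2019] w 0.00017787062201419688
shift cm [-4.1279  0.4804 -0.3324] rotvec [-0.0011 -0.0017 -0.0007]
```

View pics/s3.png

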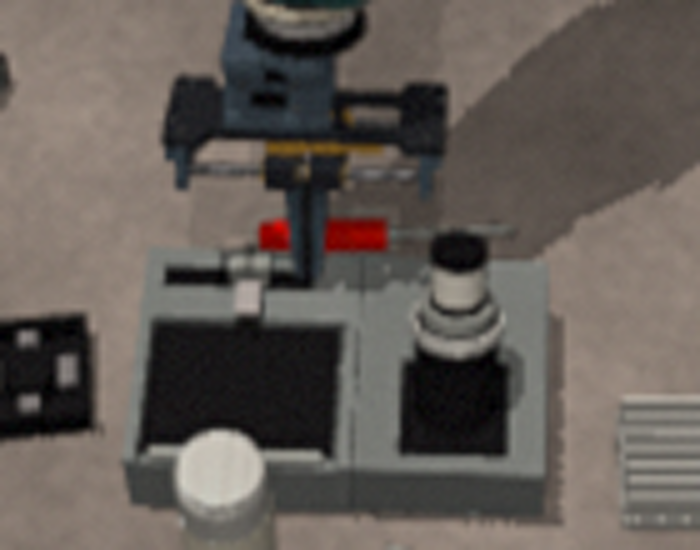

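Request:
apply_moves(
  translation=[
    [-0.3,0.2,-0.3],
    [-0.8,0.2,-0.3],
    [-1.3,0.2,-0.3],
    [-1.8,0.2,-0.3],
    [-2.3,0.2,-0.3],
    [-2.8,0.2,-0.3],
    [-3.3,0.2,-0.3],
    [-3.7,0.2,-0.3],
    [-4.1,0.2,-0.3],
    [-4.1,0.2,-0.3],
  ],
  rot=[
    [0,0,0],
    [0,0,0],
    [0,0,0],
    [0,0,0],
    [0,0,0],
    [0,0,0],
    [0,0,0],
    [0,0,0],
    [0,0,0],
    [0,0,0],
  ],
  grip=[-1,-1,-1,-1,-1,-1,-1,-1,-1,-1],
)

```text
t: 10.4
tool_pos: [0.5409, -0.1178, 0.0541]
eef_rot: [[-0.19, 0.922, 0.337], [0.982, 0.179, 0.065], [0.0, 0.343, -0.939]]
wrist_force: [-0.7, -0.4, 0.1]
gripper_width: 0.0003
```

Run:
```python
from h import *
x,y,n,R=frames(np.radians(11))
print(get_obs()['wrist_force'])
p,d,P,M,c=cam('scene'); save('s4.png',cv2.resize(p[150:260,200:340],None,fx=5,fy=5,interpolation=2))
```

```text
[-0.6591 -0.4407  0.0938]
```

View pics/s4.png

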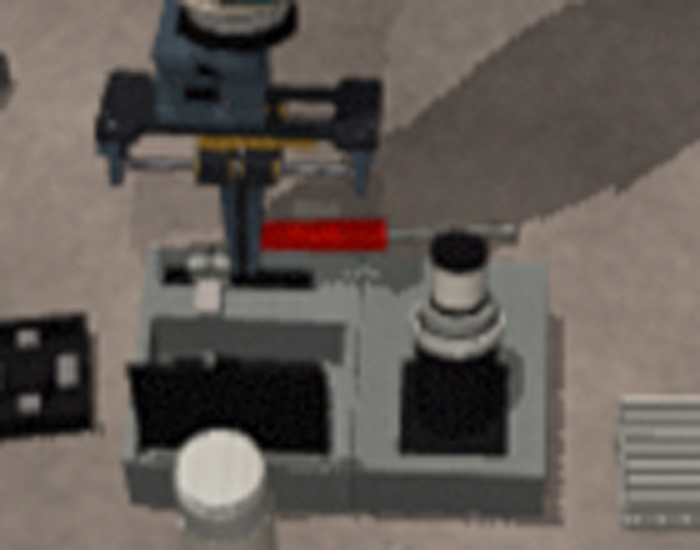

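Request:
apply_moves(
  translation=[
    [0.6,0,0],
    [1,0,-1],
    [1,0,-5],
    [1,0,-10],
    [1,0,-15],
    [1,0,-18],
    [1,0,-18],
    [1,0,-18],
  ],
  rot=[
    [0,0,0],
    [0,0,0],
    [0,0,0],
    [0,0,0],
    [0,0,0],
    [0,0,0],
    [0,0,0],
    [0,0,0],
  ],
  grip=[-1,-1,-1,-1,-1,-1,-1,-1],
)

```text
t: 11.25
tool_pos: [0.4782, -0.1194, 0.2234]
eef_rot: [[-0.19, 0.922, 0.338], [0.982, 0.179, 0.065], [-0.001, 0.344, -0.939]]
wrist_force: [-0.4, -0.3, -1.1]
gripper_width: 0.0005
```

Run:
```python
from h import *
x,y,n,R=frames(np.radians(11))
im=[]
for k in ('top','scene'):
    p,d,P,M,c=cam(k); im.append(p)
    Q=P.reshape(-1,3); b=np.c_[Q@x-.573,Q@y+.153,Q[:,2]]
    s=b[(b[:,0]>-.04)&(b[:,0]<.12)&(b[:,1]<-.02)&(b[:,1]>-.14)&(b[:,2]>.07)&(b[:,2]<.18)]
    for z in np.arange(.075,.175,.01):
        q=s[abs(s[:,2]-z)<.005]
        if len(q): print(k,round(z,3),len(q),np.percentile(q[:,0],[5,50,95]))
save('s5.png',np.hstack([cv2.resize(q,None,fx=4,fy=4,interpolation=2) for q in (im[0][150:265,220:320],im[1][150:265,210:310])]))
```

```text
top 0.075 44 [-0.0379  0.0653  0.1112]
top 0.085 34 [0.0645 0.0654 0.1157]
top 0.095 34 [0.0646 0.0651 0.1099]
top 0.105 36 [0.0643 0.0835 0.1149]
top 0.115 41 [0.0641 0.0648 0.1121]
top 0.125 38 [0.0638 0.0644 0.1131]
top 0.135 46 [0.0639 0.102  0.1136]
top 0.145 82 [0.0638 0.1085 0.1181]
top 0.155 121 [0.0635 0.0671 0.1187]
top 0.165 21 [0.0632 0.0655 0.0678]
scene 0.075 35 [-0.0354  0.0682  0.0712]
scene 0.085 42 [0.0657 0.0682 0.0709]
scene 0.095 55 [0.0656 0.0678 0.0707]
scene 0.105 56 [0.0652 0.0677 0.0696]
scene 0.115 52 [0.0645 0.0676 0.0704]
scene 0.125 63 [0.0646 0.0676 0.0701]
scene 0.135 56 [0.0649 0.0673 0.0695]
scene 0.145 92 [0.0645 0.0684 0.1184]
scene 0.155 94 [0.0627 0.0676 0.1176]
scene 0.165 21 [0.0651 0.0686 0.072 ]
```

View pics/s5.png

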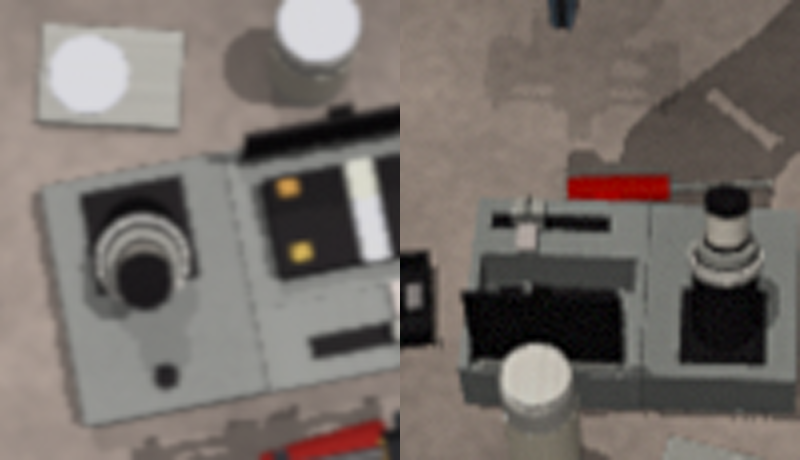

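The cover stands upright: its plane is at a constant x of about 0.065 m up to z ≈ 0.165 m. The neck is home, and the arm is clear of everything.

```bash
python3 -c "
from cell import *
print(get_obs()['t'],get_obs()['wrist_force']); print(close_job())"
```

```text
11.35 [ 0.17140573 -0.0221613  -0.74325657]
the job is handed in; nothing more can be done
None
```

The work light is put away and the job is handed in, at 11.35 s of the 48 s allowed; the hand-in gives no verdict.

- **Neck:** I pushed with the closed fingertips along the neck. After the first push the pictures showed the lamp head on the collar and the middle tube still out by about 53 mm. I then pushed the middle tube until the force rose to about 43 N at the stop. Afterwards the lamp top measured 128.7 mm along the neck, against 129 mm for fully home.
- **Latch and cover:** I slid the latch by about 25 mm, taken from the tool's travel; I did not measure the latch itself. Both cameras then showed the cover upright, a vertical plane at the hinge reaching about 105 mm above the console's top.
- **Surroundings:** The arm had backed away with no contact force. In the last pictures none of the bystanders in view had visibly moved; I did not measure their positions.

**Disagreement:** the closed fingertips really ended about 20 mm behind the TCP, not 8 mm ahead as `tcp_to_tips` says. I found this from the wrist camera's depth and used the measured value from the second push on.

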